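# Pack a two-layer craft kit box

## Task

Pack the craft kit: in the wooden box put the ribbon spool that lies on the table in the left bay (seen from the robot) and the small plain card box in the bay to the right of it, both flat on the bottom; then lower the lift-out tray over them until its rim sits down on the box all round. On the tray, stand the short candle jar in the bay above the ribbon and the wooden-handled stamp in the bay above the card box, both upright. Leave the tall candle jar, the tealight and the soap rose where they are.

Things in the scene. Friction and masses are not known exactly. Their poses are not given: they have to be found in the camera images.
- base: open wooden box with brass corners, fixed, 130 (x) x 210 (y) x 59 mm high; walls 7 mm, floor top at 6 mm. A 6 mm divider along x, its top at 30 mm, leaves two bays of 116 (x) x 95 (y) mm with centres at y = +50 mm (left) and -50 mm (right). Origin: centre of the underside; x away from the robot, y to its left, z up; turned by up to 0.3 rad
- tray: loose wooden tray, symmetrical; body 104 (x) x 184 (y) mm; flange 130 x 210 mm from 14 to 20 mm up rests on the box's rim (6 mm play each side; seated, origin 45 mm above the box's). Floor top at 4 mm, walls to 22. Handle board along x at y = 0, 10 mm thick, makes two bays 96 x 83 mm, centres y = +-46; grip its rail, 68 mm long, 44 to 62 mm up, slot below. Origin: centre of the underside; z up
- spool: card ribbon spool lying flat, dark teal ribbon, pale round flanges 56 mm in diameter, 30 mm high, a short ribbon tail at its +x side (look only). Origin on the underside; the centre of the flanges lies at x = -7 mm, y = +4 mm in its frame, z up..
- cardbox: small plain cream two-part card box without a label, 51 (x) x 65 (y) x 36 mm high, lying flat. Origin: centre of the underside, z up. Grasp across the 51 mm.
- jar: the short candle jar, with a grey tin lid: 60 mm in diameter, 60 mm high in all, the glass solid to 52 mm. Origin: centre of the underside, z up.
- stamp: hand stamp standing upright: wooden block 29 (x) x 43 (y) x 19 mm with a turned wooden handle, 28 mm in diameter from 37 to 75 mm above the table. Origin: centre of the underside, z up.
- tall_jar: bystander, loose: tall candle jar with a gold-coloured lid, 60 mm in diameter, 85 mm high. Origin: centre of the underside. Leave alone.
- candle_cup: bystander, loose: tealight candle in a metal cup, 38 mm in diameter, 15 mm high. Origin: centre of the underside. Leave alone.
- rose: bystander, loose: soap rose head, 57 mm in diameter, 36 mm high. Origin: centre of the underside. Leave alone.
There are look-alikes about, which are no part of the job. What is shaped like the jar but red is not meant.

How it is judged:
On the way, in this order (a step that is already met when the one before it is completed fails the run):
1. the spool lies in the box's left bay and the card box in its right bay, both flat on the bottom (x of spool in the frame of base between -0.055 and 0.055 m and y of spool in the frame of base between 0.008 and 0.094 m and z of spool in the frame of base between 0.002 and 0.011 m and angle between each of spool, cardbox's own z axis and vertical below 0.1 rad and x of cardbox in the frame of base between -0.055 and 0.055 m and y of cardbox in the frame of base between -0.094 and -0.008 m and z of cardbox in the frame of base between 0.002 and 0.011 m and linear speed of each of spool, cardbox below 0.02 m/s and angular speed of each of spool, cardbox below 0.2 rad/s), for 0.2 s.
2. the tray sits in the box over them, its rim down on the box all round (x of spool in the frame of base between -0.055 and 0.055 m and y of spool in the frame of base between 0.008 and 0.094 m and z of spool in the frame of base between 0.002 and 0.011 m and angle between each of spool, cardbox's own z axis and vertical below 0.1 rad and x of cardbox in the frame of base between -0.055 and 0.055 m and y of cardbox in the frame of base between -0.094 and -0.008 m and z of cardbox in the frame of base between 0.002 and 0.011 m and x of tray in the frame of base between -0.01 and 0.01 m and y of tray in the frame of base between -0.01 and 0.01 m and z of tray in the frame of base between 0.042 and 0.048 m and angle between tray's own z axis and vertical below 0.03 rad and angle between the x axis of tray and the x axis of base, either way round below 0.15 rad), for 0.2 s.
At the end, for the whole second after the job is handed in: Spool flat in the box's left bay, card box in its right bay (height 5 mm, tilt 0.1 rad); tray seated, 45 mm up (3 mm, tilt 0.03 rad); on its floor, upright (5 mm, 0.1 rad), the short jar in the left bay and the stamp in the right; all at rest (all of step 2 and x of jar in the frame of base between -0.048 and 0.048 m and y of jar in the frame of base between 0.01 and 0.086 m and z of jar in the frame of base between 0.044 and 0.054 m and angle between each of jar, stamp's own z axis and vertical below 0.1 rad and x of stamp in the frame of base between -0.048 and 0.048 m and y of stamp in the frame of base between -0.086 and -0.01 m and z of stamp in the frame of base between 0.044 and 0.054 m and linear speed of each of spool, cardbox, tray, jar, stamp below 0.02 m/s and angular speed of each of spool, cardbox, tray, jar, stamp below 0.2 rad/s); the robot touches nothing.
It fails at once if the tall candle jar is moved more than 30 mm (distance of tall_jar from where it was at the start of the episode above 0.03 m).
It fails at once if the tealight is moved more than 30 mm (distance of candle_cup from where it was at the start of the episode above 0.03 m).
It fails at once if the soap rose is moved more than 30 mm (distance of rose from where it was at the start of the episode above 0.03 m).
It also fails if it takes over 141 s, if anything falls off the work surface, if the arm or the gripper's body presses on something with over 40 N, if the wrist force passes 120 N, or if a joint passes its speed limit or range.

## Robot

A 7-joint arm with a two-finger parallel gripper is mounted at the origin on a cart in front of the work surface, level with it; the furniture and walls round the work are solid. World frame = base frame: x ahead of the robot, y to its left, z up, the work surface at z = 0. Lengths are in m, angles in rad, forces in N, time in s.
With the tool pointing down it reaches from about 0.425 to 0.875 m from the base axis. Payload 4.7 kg.
Tool frame: the origin (TCP) lies at the very end of the fingers, on their centre line; the grasp point (between the pads) lies arm.pinch_z behind it (arm.pinch_z is the distance from the TCP to the grasp point, in m); z points along the fingers, y is the line along which they close (so a half turn about z gives the same grasp; the last joint's range is limited). The gripper opens to 87 mm and grips with 3 to 60 N. Pads are 19 mm wide; open, the fingers measure 117 mm over their backs; the gripper's body (75 mm by 190 mm) begins 51 mm behind the grasp point.
Start: joints at [-1.27, 0.321, -0.07, 1.45, 0.023, 1.371, -0.057], TCP at [0.184, 0.623, 0.223] pointing down, gripper open.
Joint ranges: [-2.86, 2.86], [-0.3, 2.09], [-1.38, 1.24], [0.06, 2.45], [-1.56, 4.7], [0.09, 2.05], [-2.69, 2.69]. Speed limits (rad/s): [2.57, 2.57, 3.14, 3.14, 3.14, 3.14, 3.14].

## Interface

Orientations are given as a rotation vector (axis times angle).
In Python, from workcell import arm gives the robot as it stands. The module is installed in compiled form; this text tells all that it offers.
- The arm moves only by the shell command python3 -m pendant 'ROWS' [FORCE]. ROWS is JSON, one flat list of numbers, 5 for each row, row after row: the shift along the tool's x, y, z in cm, then the turn about the tool's z in degrees, then the opening, from 0 (shut) to 1 (fully open). In form: [dx, dy, dz, turn, jaw, dx, dy, dz, turn, jaw, ...]. A call has 1 to 5 rows; each row shifts and turns the commanded pose from where the row before left it, along the tool's axes as they then stand; what a row does not reach is not made up. A row lasts 1/8 s, in which the tool goes at most 62.5 mm and 10.7 degrees, less where a joint would pass 70% of its speed; a pose out of reach is approached as far as the arm can. A call is refused whole if a number of a shift passes 6.25 or a number of a turn 10.7, either way. A call with a gripper value outside its range is refused whole. The fingers move at their own pace and stop on an object; FORCE is the grip in N (left out, the last holds). Time passes only in rows, so rows that do not move let the fingers close. It gives the time, the measured TCP pose, the force, the opening and the grip force at its end, in the units of the state.
- arm.get_obs(): the state, without advancing time (a new reading comes with each control period).
- arm.camera(name): name is "scene" or "top"; returns a dict with "color" (480x640x3 uint8, red, green, blue), "depth" (480x640 float32, m along the optical axis (not along the pixel's ray), 0 where there is no reading), "mtx" (3x3 intrinsics, pixels), "D" ([k1, k2, p1, p2, k3] as OpenCV has them; the pictures are not rectified), "pose" (4x4, takes a point from camera to world coordinates). Camera axes: x right, y down, z forward; pixel columns grow to the right and rows downward; lengths in m; the calibration is good to about 2 mm. A picture is of the moment at which its call begins.
- arm.close_job(): hands the job in; it is judged then, once.
The state is a dict: "time_s": time; "joints": joint angles; "joint_vel": joint speeds; "effort": joint torques, N m; "eef_pos": TCP position; "tcp_rot": TCP orientation; "wrist_force": force on the tool from outside, world axes, zero at the start; "moment": the same for the moment, N m; "grip_width": finger opening in m; "grasp_force": force on a finger pad.
Only numpy, scipy, OpenCV 4.12 (cv2) and the standard library are available. Lean on these libraries where they do the work, as an engineer would, in place of code of your own. Each camera call takes 0.05 s, during which the arm holds its last target. There are 200 camera calls.

## Working session

There is one attempt and no reset: what is moved stays moved. The work goes in short steps, Python scripts to look and compute and a shell command to move; the robot and the scene stay as the last step left them, time stands still between calls to the robot, and variables do not carry over. Pictures are saved under pics/ and viewed, at most 14 in all, crops included, and the job is handed in when it is done.

```bash
mkdir -p pics; cat > h.py <<'E'
import numpy as np, cv2, pickle
from workcell import arm
def grab(name):
    c=arm.camera(name); pickle.dump(c,open(f'{name}.pkl','wb')); return c
def load(name): return pickle.load(open(f'{name}.pkl','rb'))
def cloud(c):
    "world xyz for every pixel (nan where no depth)"
    h,w=c['depth'].shape; u,v=np.meshgrid(np.arange(w),np.arange(h))
    p=cv2.undistortPoints(np.stack([u,v],-1).reshape(-1,1,2).astype(float),c['mtx'],np.array(c['D'])).reshape(h,w,2)
    d=np.where(c['depth']>0,c['depth'],np.nan)
    P=np.dstack([p[...,0]*d,p[...,1]*d,d]); T=np.array(c['pose']); return P@T[:3,:3].T+T[:3,3]
def save(img,fn): cv2.imwrite('pics/'+fn,img[...,::-1])
E
python3 - <<'E'
from h import *
for n in('scene','top'):
    c=grab(n); save(c['color'],n+'0.png'); print(n,np.round(c['pose'],3).tolist())
o=arm.get_obs(); print(o, arm.pinch_z)
E
```

```text
scene [[0.642, -0.302, 0.704, -0.634], [-0.766, -0.284, 0.577, -0.893], [0.025, -0.91, -0.413, 0.697], [0.0, 0.0, 0.0, 1.0]]
top [[0.002, -0.999, 0.048, 0.381], [-1.0, -0.002, 0.012, -0.013], [-0.012, -0.048, -0.999, 1.307], [0.0, 0.0, 0.0, 1.0]]
{'time_s': 0.1, 'joints': array([-1.26987526,  0.32174923, -0.07010256,  1.45155778,  0.02260716,
        1.37079639, -0.05689816]), 'joint_vel': array([ 0.00104466, -0.00300704, -0.00071886, -0.00314126,  0.00218415,
       -0.00036807, -0.000809  ]), 'effort': array([ 2.33518758e-04, -4.92571092e+01, -4.05312767e-01, -3.13397813e+01,
       -6.40337658e-02,  3.96081386e-02,  7.08537050e-05]), 'eef_pos': array([0.18378564, 0.62295781, 0.2215684 ]), 'tcp_rot': array([-4.48897950e-01, -3.10920117e+00,  2.69661203e-03]), 'wrist_force': array([-0.44509249,  0.49372068, -1.05103114]), 'moment': array([-0.00780635,  0.02840111,  0.00180793]), 'grasp_force': 0.0, 'grip_width': 0.08715461040466191} 0.0187
```

View pics/scene0.png

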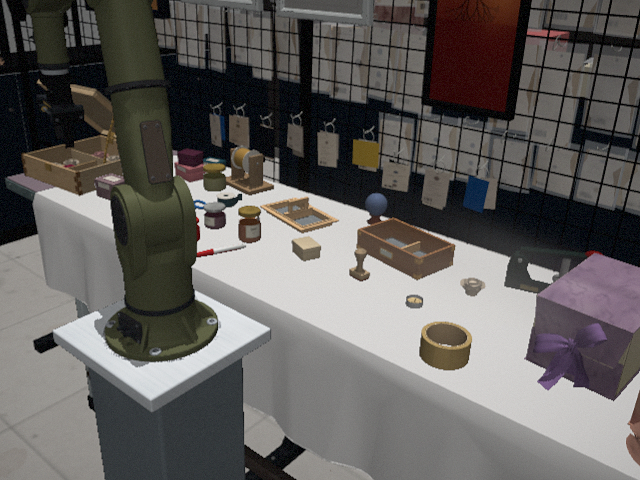

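View pics/top0.png

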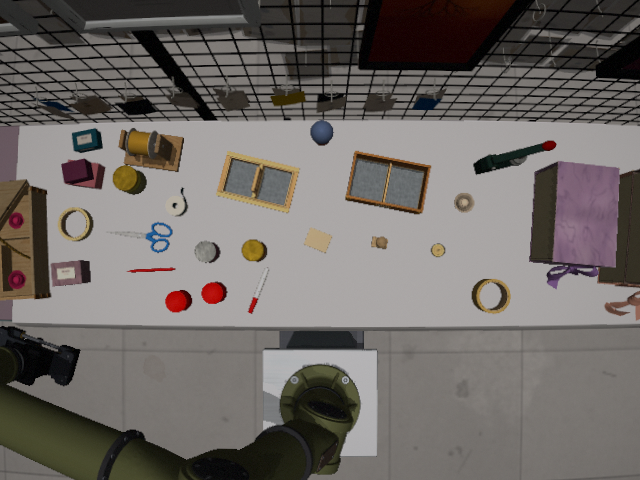

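The top view shows the box at (388,182), the tray at (258,180), the spool at (176,200), the card box at (318,240), the short grey-lidded jar at (205,251) and the stamp at (380,242). The tall jar is at (253,250), the tealight at (438,250) and the rose at (464,202).

```bash
python3 - <<'E'
from h import *
c=load('top'); P=cloud(c); np.save('P.npy',P)
im=cv2.resize(c['color'][130:290,150:470],None,fx=2.5,fy=2.5,interpolation=cv2.INTER_CUBIC); save(im,'crop1.png')
def blob(name,u0,u1,v0,v1,zlo,zhi):
    Q=P[v0:v1,u0:u1].reshape(-1,3); m=(Q[:,2]>zlo)&(Q[:,2]<zhi); Q=Q[m]
    r=cv2.minAreaRect(Q[:,:2].astype(np.float32)*1000)
    (cx,cy),rad=cv2.minEnclosingCircle(Q[:,:2].astype(np.float32)*1000)
    print(name,len(Q),'rect',np.round(r[0],1),np.round(r[1],1),round(r[2],1),'circ',round(cx,1),round(cy,1),round(rad,1),'mean',np.round(Q.mean(0)*1000,1),'zmax',round(Q[:,2].max()*1000))
print('table z',np.nanmedian(P[260:320,320:420,2]))
blob('base',335,440,140,222,.048,.07)
blob('tray',210,305,145,220,.012,.03)
blob('traytop',235,280,155,210,.04,.08)
blob('spool',158,192,184,220,.022,.04)
blob('card',298,340,222,258,.027,.045)
blob('jar',190,220,236,267,.045,.07)
blob('stampblock',365,392,230,252,.01,.025)
blob('stamptop',365,395,230,252,.06,.09)
blob('tall',238,270,236,267,.07,.1)
blob('tea',428,450,240,260,.008,.02)
blob('rose',450,478,190,215,.01,.05)
E
```

```text
table z 0.0008227477137987549
base 755 rect [ 610.2 -183.7] [213.9 131.6] 78.9 circ 607.5 -184.1 123.4 mean [ 611.1 -185.2   57.8] zmax 67
tray 1454 rect [616.2 174.9] [209.9 130.8] 76.2 circ 616.7 174.8 121.4 mean [616.7 174.7  20.5] zmax 30
traytop 108 rect [615.4 175.3] [10.9 68.2] 76.3 circ 614.9 173.3 34.1 mean [611.8 174.5  59.4] zmax 67
spool 297 rect [555.4 395. ] [54.9 74.6] 41.4 circ 560.8 396.7 41.5 mean [549.  402.2  30.4] zmax 38
card 447 rect [454.2   6.8] [64.8 50.8] 68.2 circ 453.3 6.9 39.7 mean [454.2   6.6  35.6] zmax 44
jar 388 rect [422.4 308. ] [56.6 59.8] 0.2 circ 420.8 308.3 30.1 mean [421.3 307.9  59.6] zmax 66
stampblock 81 rect [ 448.1 -163. ] [43.2 28.9] 79.9 circ 448.1 -163.0 23.8 mean [ 446.3 -156.7   18.2] zmax 24
stamptop 96 rect [ 448.  -162.3] [26.6 26.4] 2.3 circ 448.2 -162.5 14.2 mean [ 447.8 -162.    72.1] zmax 80
tall 403 rect [424.5 177.1] [58.3 55.4] 89.1 circ 425.1 177.3 29.9 mean [424.3 177.   84.2] zmax 92
tea 75 rect [ 429.3 -330. ] [34.9 41.6] 28.4 circ 433.5 -328.2 24.1 mean [ 428.9 -327.5   10.7] zmax 15
rose 329 rect [ 557.9 -398.4] [55.  56.5] 9.8 circ 557.7 -399.0 29.9 mean [ 558.3 -399.1   24.1] zmax 37
```

View pics/crop1.png

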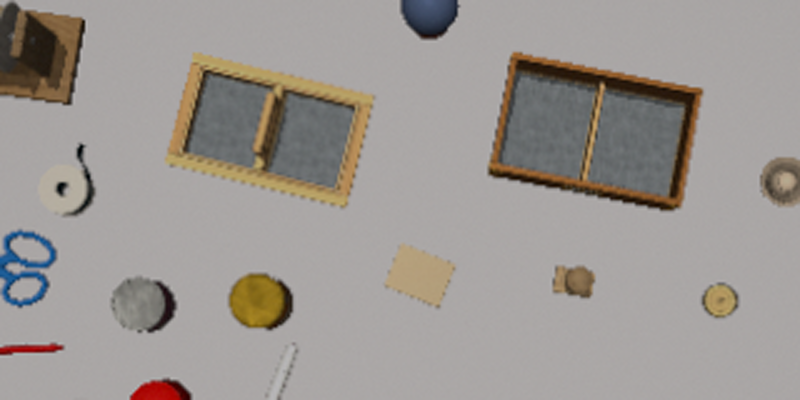

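Sizes and heights agree with the given values, giving these yaws: base -11.1°, tray -13.8°, card box -21.8°, stamp -10°. Next I fix the spool centre and compute the first move.

```bash
cat > go.py <<'E'
import sys
from h import *
from scipy.spatial.transform import Rotation as R
# go.py x y z(mm, TCP) [tool-y angle deg] -> remaining shift in tool axes (cm) and turn (deg), shift before turn
o=arm.get_obs(); M=R.from_rotvec(o['tcp_rot']).as_matrix(); p=np.array(o['eef_pos'])*1000
a=np.degrees(np.arctan2(M[1,1],M[0,1]))
print('t',round(o['time_s'],1),'tcp',np.round(p,1),'ang',round(a,1),'tilt',round(np.degrees(np.arccos(-M[2,2])),2),'w',round(o['grip_width']*1000,1),'gf',round(o['grasp_force'],1),'F',np.round(o['wrist_force'],1),'j',np.round(o['joints'],2))
if len(sys.argv)>3:
    t=np.array([float(v) for v in sys.argv[1:4]]); print('shift cm',np.round(M.T@(t-p)/10,2))
    if len(sys.argv)>4: d=a-float(sys.argv[4]); print('turn',round((d+90)%180-90,1))
E
python3 - <<'E'
from h import *
c=load('top'); P=np.load('P.npy'); rgb=c['color'].astype(int)
S=np.s_[180:225,155:195]; Q=P[S].reshape(-1,3)*1000; k=rgb[S].reshape(-1,3)
m=(Q[:,2]>24)&(Q[:,2]<40)&(k.min(1)>110); 
print('spool',m.sum(),cv2.minEnclosingCircle(Q[m,:2].astype(np.float32)),cv2.fitEllipse(cv2.convexHull(Q[m,:2].astype(np.float32))))
red=(rgb[...,0]>150)&(rgb[...,1]<60)
for u0,u1 in((160,193),(196,228)):
    q=P[275:320,u0:u1][red[275:320,u0:u1]]*1000; print('red',q.mean(0),q.min(0),q.max(0))
q=P[218:256,140:176].reshape(-1,3)*1000; b=(rgb[218:256,140:176,2]-rgb[218:256,140:176,0]).ravel()>40; print('sciss',q[b].min(0),q[b].max(0))
E
python3 go.py 549 402 200 73.6
```

```text
spool 277 ((548.4852905273438, 402.2341003417969), 28.196577072143555) ((548.5478515625, 402.7529602050781), (53.97359085083008, 54.442291259765625), 58.776641845703125)
red [nan nan nan] [nan nan nan] [nan nan nan]
red [308.94879412 288.21324542  59.84510591] [281.76072373 262.05201105  51.77396525] [335.48709243 315.06329965  65.35003583]
sciss [nan nan nan] [nan nan nan]
t 0.1 tcp [183.8 623.  221.6] ang 73.6 tilt 0.1 w 87.2 gf 0.0 F [-0.4  0.5 -1.1] j [-1.27  0.32 -0.07  1.45  0.02  1.37 -0.06]
shift cm [-41.28 -10.86   2.18]
turn -0.0
```

```bash
python3 -m pendant '[-5.16,-1.36,0,0,0.8,-5.16,-1.36,0,0,0.8,-5.16,-1.36,0,0,0.8,-5.16,-1.36,0,0,0.8]' 15; python3 -m pendant '[-5.16,-1.36,0.5,0,0.8,-5.16,-1.36,0.5,0,0.8,-5.16,-1.36,0.5,0,0.8,-5.16,-1.36,0.5,0,0.8,0,0,0,0,0.8]'; python3 go.py 548.5 402.3 8 73.6
```

```text
time_s: 0.6
eef_pos: [0.3677, 0.5117, 0.2221]
tcp_rot: [-0.449, -3.109, 0.001]
wrist_force: [0.3, 0.2, -0.6]
grip_width: 0.0701
grasp_force: 0.0
time_s: 1.23
eef_pos: [0.5537, 0.3962, 0.201]
tcp_rot: [0.463, 3.106, -0.007]
wrist_force: [-0.3, -0.1, -0.0]
grip_width: 0.0694
grasp_force: 0.0
t 1.2 tcp [553.7 396.2 201. ] ang 73.0 tilt 0.27 w 69.4 gf 0.0 F [-0.3 -0.1 -0. ] j [-0.77  0.4   0.15  1.4  -0.05  1.35  0.65]
shift cm [ 0.72  0.51 19.3 ]
turn -0.6
```

```bash
python3 -m pendant '[0.72,0.51,4,0,0.8,0,0,4,0,0.8,0,0,4,0,0.8,0,0,0,0,0.8]'; python3 go.py 548.5 402.3 7 73.6
```

```text
time_s: 1.72
eef_pos: [0.54, 0.4083, 0.0784]
tcp_rot: [-0.446, -3.104, 0.009]
wrist_force: [0.3, -0.5, 0.4]
grip_width: 0.0695
grasp_force: 0.0
t 1.7 tcp [540.  408.3  78.4] ang 73.6 tilt 0.48 w 69.5 gf 0.0 F [ 0.3 -0.5  0.4] j [-0.78  0.48  0.13  1.54 -0.07  1.14  0.64]
shift cm [-1.02 -0.29  7.14]
turn 0.0
```

```bash
python3 -m pendant '[0,0,3,0,0.8,0,0,0,0,0.8,0,0,0,0,0.8]'; python3 go.py 548.5 402.3 7 73.6;  python3 -m pendant '[0,0,0,0,0.8,0,0,0,0,0.8]'; python3 go.py 548.5 402.3 7 73.6
```

```text
time_s: 2.1
eef_pos: [0.5443, 0.4103, 0.0548]
tcp_rot: [0.448, 3.108, 0.003]
wrist_force: [1.1, 0.6, 0.3]
grip_width: 0.0696
grasp_force: 0.0
t 2.1 tcp [544.3 410.3  54.8] ang 73.6 tilt 0.15 w 69.6 gf 0.0 F [1.1 0.6 0.3] j [-0.78  0.5   0.13  1.55 -0.07  1.09  0.65]
shift cm [-0.62 -0.66  4.78]
turn -0.0
time_s: 2.35
eef_pos: [0.5441, 0.4097, 0.0538]
tcp_rot: [0.449, 3.108, 0.002]
wrist_force: [0.4, -0.2, -0.2]
grip_width: 0.0699
grasp_force: 0.0
t 2.4 tcp [544.1 409.7  53.8] ang 73.6 tilt 0.11 w 69.9 gf 0.0 F [ 0.4 -0.2 -0.2] j [-0.78  0.5   0.13  1.55 -0.07  1.09  0.65]
shift cm [-0.62 -0.59  4.68]
turn -0.0
```

Settling takes about 3 idle rows, so I'll wait them out before reading the pose.

```bash
python3 -m pendant '[-0.62,-0.59,1,0,0.8,0,0,2,0,0.8,0,0,1.68,0,0.8,0,0,0,0,0.8,0,0,0,0,0.8]'; python3 go.py 548.5 402.3 7; python3 -m pendant '[0,0,0,0,0.55,0,0,0,0,0.55,0,0,0,0,0.55,0,0,0,0,0.55]' 15; python3 go.py 548.5 402.3 7
```

```text
time_s: 2.98
eef_pos: [0.5478, 0.4021, 0.0056]
tcp_rot: [-0.448, -3.109, 0.0]
wrist_force: [-0.2, 0.1, 0.6]
grip_width: 0.0696
grasp_force: 0.0
t 3.0 tcp [547.8 402.1   5.6] ang 73.6 tilt 0.01 w 69.6 gf 0.0 F [-0.2  0.1  0.6] j [-0.77  0.55  0.12  1.59 -0.08  1.01  0.67]
shift cm [-0.06  0.04 -0.14]
time_s: 3.48
eef_pos: [0.5482, 0.4022, 0.0065]
tcp_rot: [0.449, 3.109, 0.002]
wrist_force: [-0.3, 0.2, 2.0]
grip_width: 0.0537
grasp_force: 14.7
t 3.5 tcp [548.2 402.2   6.5] ang 73.6 tilt 0.07 w 53.7 gf 14.7 F [-0.3  0.2  2. ] j [-0.77  0.55  0.12  1.59 -0.08  1.01  0.67]
shift cm [-0.02  0.01 -0.05]
```

```bash
python3 -m pendant '[0,0,-2,0,0.5,0,0,-2.5,10.6,0.5,0,0,-2.5,10.6,0.5,0,0,-2.5,10.6,0.5,0,0,-2.5,10.6,0.5]'; python3 -m pendant '[0,0,-2,10.6,0.5,0,0,-1,10.6,0.5,0,0,0,10.6,0.5,0,0,0,10.5,0.5,0,0,0,0,0.5]'; python3 -m pendant '[0,0,0,0,0.5,0,0,0,0,0.5]'; python3 go.py 619.8 -134.6 160 -11.1
```

```text
time_s: 4.1
eef_pos: [0.5479, 0.4019, 0.1279]
tcp_rot: [1.551, 2.732, 0.001]
wrist_force: [0.3, 0.1, -1.5]
grip_width: 0.054
grasp_force: 14.9
time_s: 4.72
eef_pos: [0.5478, 0.402, 0.1568]
tcp_rot: [-2.424, -1.998, -0.001]
wrist_force: [0.0, 0.1, -1.3]
grip_width: 0.0536
grasp_force: 14.9
time_s: 4.97
eef_pos: [0.5479, 0.4018, 0.156]
tcp_rot: [-2.425, -1.997, -0.0]
wrist_force: [0.5, -0.7, -0.8]
grip_width: 0.0535
grasp_force: 14.9
t 5.0 tcp [547.9 401.8 156. ] ang -11.0 tilt 0.01 w 53.5 gf 14.9 F [ 0.5 -0.7 -0.8] j [-0.98  0.44  0.41  1.47 -0.18  1.27 -0.74]
shift cm [-51.27  17.33  -0.41]
turn 0.1
```

```bash
python3 -m pendant '[-5.13,1.73,0,0,0.5,-5.13,1.73,0,0,0.5,-5.13,1.73,0,0,0.5,-5.13,1.73,0,0,0.5,-5.13,1.73,0,0,0.5]'; python3 -m pendant '[-5.13,1.73,0,0,0.5,-5.13,1.73,0,0,0.5,-5.13,1.73,0,0,0.5,-5.13,1.73,0,0,0.5,-5.13,1.73,0,0,0.5]'; python3 -m pendant '[0,0,0,0,0.5,0,0,0,0,0.5,0,0,0,0,0.5,0,0,0,0,0.5]'; python3 go.py 619.8 -134.6 14 -11.1
```

```text
time_s: 5.6
eef_pos: [0.5833, 0.1317, 0.1561]
tcp_rot: [-2.425, -1.997, -0.001]
wrist_force: [0.6, 1.0, -0.8]
grip_width: 0.0536
grasp_force: 14.9
time_s: 6.22
eef_pos: [0.6188, -0.1365, 0.156]
tcp_rot: [2.425, 1.997, 0.001]
wrist_force: [0.4, 0.7, -0.8]
grip_width: 0.0536
grasp_force: 14.9
time_s: 6.72
eef_pos: [0.6189, -0.133, 0.1558]
tcp_rot: [-2.423, -1.999, -0.001]
wrist_force: [0.4, 0.4, 0.2]
grip_width: 0.0538
grasp_force: 14.9
t 6.7 tcp [ 618.9 -133.   155.8] ang -11.0 tilt 0.04 w 53.8 gf 14.9 F [0.4 0.4 0.2] j [-0.34  0.37  0.65  1.6  -0.23  1.25  0.16]
shift cm [-0.15  0.12 14.18]
turn 0.1
```

```bash
python3 -m pendant '[-0.15,0.12,4,0,0.5,0,0,4,0,0.5,0,0,3,0,0.5,0,0,2,0,0.5,0,0,1.2,0,0.5]'; python3 -m pendant '[0,0,0,0,0.5,0,0,0,0,0.5,0,0,0,0,0.5]'; python3 go.py 619.8 -134.6 12.5 -11.1
```

```text
time_s: 7.35
eef_pos: [0.6195, -0.136, 0.013]
tcp_rot: [-2.425, -1.996, 0.0]
wrist_force: [0.5, -0.5, -0.4]
grip_width: 0.0538
grasp_force: 14.9
time_s: 7.72
eef_pos: [0.6202, -0.1368, 0.0148]
tcp_rot: [2.426, 1.995, 0.002]
wrist_force: [0.1, -0.8, -1.3]
grip_width: 0.0537
grasp_force: 14.9
t 7.7 tcp [ 620.2 -136.8   14.8] ang -11.1 tilt 0.1 w 53.7 gf 14.9 F [ 0.1 -0.8 -1.3] j [-0.29  0.52  0.59  1.72 -0.33  1.    0.23]
shift cm [ 0.21 -0.08  0.23]
turn -0.0
```

```bash
python3 -m pendant '[0.1,0,0.2,0,0.5,0,0,0,0,0.75,0,0,0,0,0.75,0,0,0,0,0.75]'; python3 -m pendant '[0,0,-3,0,0.75,0,0,-4,0,0.75,0,0,-5,0,0.75,0,0,-2,10.7,0.75,0,0,0,0,0.75]';python3 -m pendant '[0,0,0,0,0.75,0,0,0,0,0.75]'; python3 go.py 454.2 6.8 120 -21.8
```

```text
time_s: 8.22
eef_pos: [0.6198, -0.1357, 0.0119]
tcp_rot: [2.426, 1.995, 0.0]
wrist_force: [-0.5, -0.2, 0.4]
grip_width: 0.0646
grasp_force: 0.0
time_s: 8.85
eef_pos: [0.6209, -0.136, 0.1537]
tcp_rot: [2.598, 1.762, 0.005]
wrist_force: [0.2, -0.8, -0.4]
grip_width: 0.0654
grasp_force: 0.0
time_s: 9.1
eef_pos: [0.6187, -0.1353, 0.15]
tcp_rot: [-2.599, -1.762, 0.003]
wrist_force: [0.5, 0.9, -0.3]
grip_width: 0.0651
grasp_force: 0.0
t 9.1 tcp [ 618.7 -135.3  150. ] ang -21.7 tilt 0.16 w 65.1 gf 0.0 F [ 0.5  0.9 -0.3] j [-0.37  0.38  0.68  1.61 -0.25  1.24 -0.01]
shift cm [  7.11 -20.54   3.05]
turn 0.1
```

```bash
python3 -m pendant '[1.78,-5.13,0.5,0,0.75,1.78,-5.13,0.5,0,0.75,1.78,-5.14,1,0,0.75,1.77,-5.14,1,0,0.75,0,0,0,0,0.75]'; python3 -m pendant '[0,0,3,0,0.75,0,0,2,0,0.75,0,0,0,0,0.75,0,0,0,0,0.75,0,0,0,0,0.75]'; python3 go.py 454.2 6.8 8 -21.8
```

```text
time_s: 9.72
eef_pos: [0.4512, 0.0098, 0.1197]
tcp_rot: [-2.592, -1.767, 0.005]
wrist_force: [0.9, -0.2, -0.6]
grip_width: 0.0649
grasp_force: 0.0
time_s: 10.35
eef_pos: [0.4564, 0.0066, 0.0726]
tcp_rot: [2.602, 1.76, 0.002]
wrist_force: [-0.2, 0.2, 1.5]
grip_width: 0.0654
grasp_force: 0.0
t 10.3 tcp [456.4   6.6  72.6] ang -21.8 tilt 0.1 w 65.4 gf 0.0 F [-0.2  0.2  1.5] j [-0.69  0.04  0.63  2.11 -0.03  1.   -0.42]
shift cm [-0.07 -0.22  6.46]
turn -0.0
```

```bash
python3 - <<'E'
from h import *
c=grab('top'); save(cv2.resize(c['color'][130:290,250:470],None,fx=3.4,fy=3.4,interpolation=cv2.INTER_CUBIC),'crop2.png')
E
```

```text
(no output)
```

View pics/crop2.png

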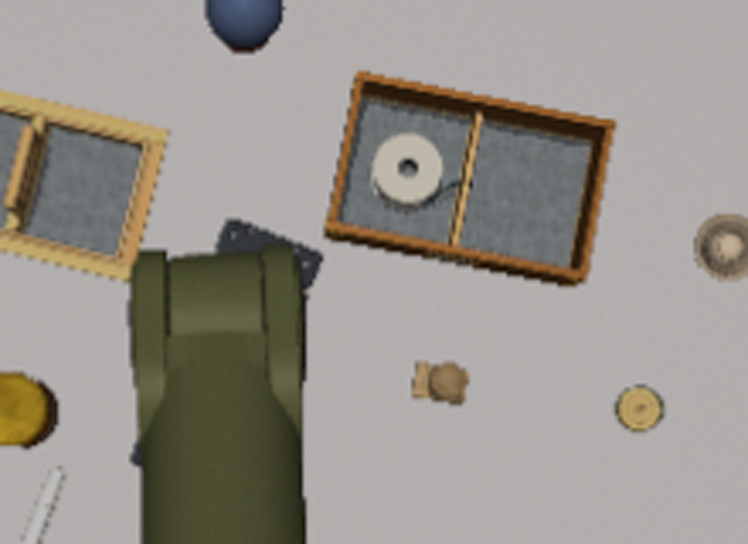

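The spool lies flat in the left bay at crop (408,168). Now the card box.

```bash
python3 -m pendant '[0,-0.22,2,0,0.75,0,0,2.5,0,0.75,0,0,1.8,0,0.75,0,0,0,0,0.75,0,0,0,0,0.75]'; python3 -m pendant '[0,0,0,0,0.4,0,0,0,0,0.4,0,0,0,0,0.4,0,0,0,0,0.4]' 15; python3 go.py; python3 -m pendant '[0,0,-3,0,0.4,0,0,-4,0,0.4,0,0,-4,-10.7,0.4,0,0,-2,0,0.4,0,0,0,0,0.4]';python3 -m pendant '[0,0,0,0,0.4,0,0,0,0,0.4]'; python3 go.py 600.5 -232.8 150 -11.1
```

```text
time_s: 11.02
eef_pos: [0.4542, 0.0077, 0.0096]
tcp_rot: [2.601, 1.76, 0.002]
wrist_force: [-0.6, -0.3, -0.5]
grip_width: 0.0651
grasp_force: 0.0
time_s: 11.52
eef_pos: [0.4539, 0.0078, 0.0093]
tcp_rot: [2.602, 1.761, 0.002]
wrist_force: [-1.3, -0.5, 6.1]
grip_width: 0.0511
grasp_force: 15.0
t 11.5 tcp [453.9   7.8   9.3] ang -21.8 tilt 0.06 w 51.1 gf 15.0 F [-1.3 -0.5  6.1] j [-0.67  0.15  0.63  2.16 -0.12  0.86 -0.35]
time_s: 12.15
eef_pos: [0.4544, 0.0078, 0.1399]
tcp_rot: [2.426, 1.995, 0.005]
wrist_force: [-0.2, 0.3, 0.3]
grip_width: 0.0509
grasp_force: 15.0
time_s: 12.4
eef_pos: [0.4524, 0.0074, 0.1374]
tcp_rot: [-2.426, -1.995, 0.004]
wrist_force: [-0.3, -0.2, -1.0]
grip_width: 0.0505
grasp_force: 15.0
t 12.4 tcp [452.4   7.4 137.4] ang -11.1 tilt 0.14 w 50.5 gf 15.0 F [-0.3 -0.2 -1. ] j [-0.72 -0.07  0.63  2.05  0.04  1.15 -0.3 ]
shift cm [-20.71  19.16  -1.27]
turn -0.0
```

```bash
python3 -m pendant '[-4.14,3.83,-0.5,0,0.4,-4.14,3.83,0,0,0.4,-4.14,3.83,0,0,0.4,-4.14,3.83,0,0,0.4,-4.14,3.83,0,0,0.4]'; python3 -m pendant '[0,0,0,0,0.4,0,0,0,0,0.4,0,0,0,0,0.4]'; python3 -m pendant '[0,0,4,0,0.4,0,0,2,0,0.4,0,0,0,0,0.4,0,0,0,0,0.4,0,0,0,0,0.4]'; python3 go.py 600.5 -232.8 15.5 -11.1
```

```text
time_s: 13.02
eef_pos: [0.602, -0.2335, 0.1422]
tcp_rot: [-2.424, -1.996, 0.002]
wrist_force: [0.2, 0.6, -0.1]
grip_width: 0.0509
grasp_force: 15.0
time_s: 13.4
eef_pos: [0.6012, -0.2305, 0.1435]
tcp_rot: [-2.423, -1.997, -0.001]
wrist_force: [-0.4, 1.3, -0.0]
grip_width: 0.0508
grasp_force: 15.0
time_s: 14.02
eef_pos: [0.6022, -0.2329, 0.0852]
tcp_rot: [2.425, 1.994, 0.002]
wrist_force: [0.4, 0.2, 0.6]
grip_width: 0.0508
grasp_force: 15.0
t 14.0 tcp [ 602.2 -232.9   85.2] ang -11.1 tilt 0.14 w 50.8 gf 15.0 F [0.4 0.2 0.6] j [-0.27  0.5   0.78  1.65 -0.38  1.15  0.41]
shift cm [-0.02 -0.18  6.97]
turn -0.0
```

```bash
python3 -m pendant '[0,-0.18,3,0,0.4,0,0,2.5,0,0.4,0,0,1.3,0,0.4,0,0,0,0,0.4,0,0,0,0,0.4]'; python3 go.py 600.5 -232.8 15.5; python3 -m pendant '[0,0,0.1,0,0.4,0,0,0,0,0.72,0,0,0,0,0.72,0,0,0,0,0.72]'; python3 go.py;  python3 -m pendant '[0,0,-3,0,0.72,0,0,-4,0,0.72,0,0,-5,0,0.72,0,0,-2,-10.7,0.72,0,0,0,-10.7,0.72]';python3 -m pendant '[0,0,0,-10.7,0.72,0,0,0,-10.7,0.72,0,0,0,-10.7,0.72,0,0,0,-10.7,0.5,0,0,0,-10.7,0.5]';python3 -m pendant '[0,0,0,-10.7,0.5,0,0,0,-1.7,0.5,0,0,0,0,0.5,0,0,0,0,0.5,0,0,0,0,0.5]'; python3 go.py 616 175 150 76.2
```

```text
time_s: 14.65
eef_pos: [0.6003, -0.2326, 0.0168]
tcp_rot: [2.425, 1.995, 0.001]
wrist_force: [-0.1, -0.8, -0.1]
grip_width: 0.0512
grasp_force: 15.0
t 14.7 tcp [ 600.3 -232.6   16.8] ang -11.1 tilt 0.09 w 51.2 gf 15.0 F [-0.1 -0.8 -0.1] j [-0.23  0.58  0.74  1.7  -0.44  1.04  0.45]
shift cm [-0.02  0.03  0.13]
time_s: 15.15
eef_pos: [0.5996, -0.2321, 0.0148]
tcp_rot: [2.426, 1.995, 0.0]
wrist_force: [0.3, 0.8, -0.6]
grip_width: 0.062
grasp_force: 0.0
t 15.2 tcp [ 599.6 -232.1   14.8] ang -11.1 tilt 0.01 w 62.0 gf 0.0 F [ 0.3  0.8 -0.6] j [-0.23  0.58  0.74  1.7  -0.44  1.04  0.46]
time_s: 15.78
eef_pos: [0.6008, -0.2329, 0.1574]
tcp_rot: [2.004, 2.414, 0.003]
wrist_force: [-0.1, -0.2, -1.6]
grip_width: 0.0624
grasp_force: 0.0
time_s: 16.4
eef_pos: [0.5995, -0.2323, 0.1547]
tcp_rot: [-0.704, -3.062, 0.0]
wrist_force: [0.6, -0.7, -0.6]
grip_width: 0.0499
grasp_force: 0.0
time_s: 17.02
eef_pos: [0.5996, -0.2321, 0.1547]
tcp_rot: [-0.379, -3.119, -0.0]
wrist_force: [-0.1, -0.5, -0.4]
grip_width: 0.0434
grasp_force: 0.0
t 17.0 tcp [ 599.6 -232.1  154.7] ang 76.1 tilt 0.0 w 43.4 gf 0.0 F [-0.1 -0.5 -0.4] j [-0.09  0.37  0.54  1.58 -0.2   1.25  1.8 ]
shift cm [ 8.17 39.91  0.47]
turn -0.1
```

```bash
python3 -m pendant '[1.17,5.7,0,0,0.5,1.17,5.7,0,0,0.5,1.17,5.7,0,0,0.5,1.17,5.7,0,0,0.5,1.17,5.7,0,0,0.5]'; python3 -m pendant '[1.16,5.7,0,0,0.5,1.16,5.71,0,0,0.5,0,0,2,0,0.5,0,0,2,0,0.5,0,0,0,0,0.5]';python3 -m pendant '[0,0,0,0,0.5,0,0,0,0,0.5,0,0,0,0,0.5]'; python3 go.py 615.5 175 34 76.2; python3 - <<'E'
from h import *
c=grab('top'); save(cv2.resize(c['color'][130:290,200:460],None,fx=3,fy=3,interpolation=cv2.INTER_CUBIC),'crop3.png')
P=cloud(c); Q=P[160:215,350:430].reshape(-1,3)*1000; q=Q[(Q[:,2]>36)&(Q[:,2]<48)]; 
R=np.array([[np.cos(.1937),-np.sin(.1937)],[np.sin(.1937),np.cos(.1937)]])
L=(Q[:,:2]-[610.2,-183.7])@R.T; 
for lo,hi,s in((38,50,-1),(30,45,1)):
    m=(Q[:,2]>lo)&(Q[:,2]<hi)&(abs(L[:,0])<48)&(s*L[:,1]>6)&(s*L[:,1]<90); print(m.sum(),np.median(L[m],0),L[m].min(0),L[m].max(0),np.median(Q[m,2]))
E
```

```text
time_s: 17.65
eef_pos: [0.6109, 0.0605, 0.155]
tcp_rot: [0.379, 3.118, 0.0]
wrist_force: [0.7, 0.3, 0.7]
grip_width: 0.0436
grasp_force: 0.0
time_s: 18.27
eef_pos: [0.6143, 0.1721, 0.1123]
tcp_rot: [-0.383, -3.114, 0.005]
wrist_force: [0.4, -0.1, -0.2]
grip_width: 0.0433
grasp_force: 0.0
time_s: 18.65
eef_pos: [0.6161, 0.1747, 0.1156]
tcp_rot: [0.379, 3.117, 0.001]
wrist_force: [-0.6, -1.4, 0.2]
grip_width: 0.0436
grasp_force: 0.0
t 18.6 tcp [616.1 174.7 115.6] ang 76.1 tilt 0.08 w 43.6 gf 0.0 F [-0.6 -1.4  0.2] j [-0.6   0.38  0.35  1.62 -0.14  1.17  1.11]
shift cm [0.08 0.01 8.16]
turn -0.1
410 [ -1.75872084 -50.92037972] [-27.86823512 -84.50996072] [ 24.02693409 -18.42708615] 41.79069870422225
286 [ 0.35333137 48.40910995] [-25.97286089  21.05972639] [26.61445215 75.79832971] 36.06502701699887
```

View pics/crop3.png

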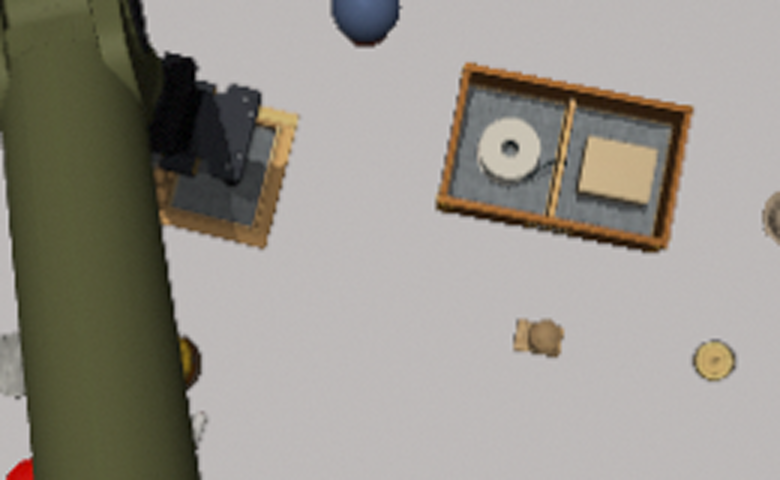

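The spool at (510,149) and the card box at (618,170) are flat in their bays, with top heights of 36 and 42 mm as expected. Now I grip the tray rail.

```bash
python3 -m pendant '[0,0,3,0,0.5,0,0,3,0,0.5,0,0,2.1,0,0.5,0,0,0,0,0.5,0,0,0,0,0.5]'; python3 go.py 615.5 175 34 76.2; python3 -m pendant '[0,0,0,0,0,0,0,0,0,0,0,0,0,0,0,0,0,0,0,0,0,0,0,0,0]' 40; python3 -m pendant '[0,0,0,0,0,0,0,0,0,0]'; python3 go.py
```

```text
time_s: 19.32
eef_pos: [0.6166, 0.1751, 0.0349]
tcp_rot: [0.378, 3.117, 0.001]
wrist_force: [0.5, 0.5, -0.4]
grip_width: 0.0437
grasp_force: 0.0
t 19.3 tcp [616.6 175.1  34.9] ang 76.2 tilt 0.11 w 43.7 gf 0.0 F [ 0.5  0.5 -0.4] j [-0.58  0.46  0.33  1.68 -0.17  1.02  1.14]
shift cm [ 0.1  -0.04  0.09]
turn -0.0
time_s: 19.95
eef_pos: [0.6156, 0.1746, 0.0339]
tcp_rot: [-0.379, -3.119, 0.0]
wrist_force: [0.3, -0.4, 1.1]
grip_width: 0.0096
grasp_force: 40.0
time_s: 20.2
eef_pos: [0.6157, 0.1746, 0.0339]
tcp_rot: [-0.379, -3.119, 0.0]
wrist_force: [-0.9, -1.8, 2.4]
grip_width: 0.0096
grasp_force: 40.0
t 20.2 tcp [615.7 174.6  33.9] ang 76.2 tilt 0.01 w 9.6 gf 40.0 F [-0.9 -1.8  2.4] j [-0.58  0.46  0.33  1.69 -0.17  1.02  1.14]
```

```bash
python3 -m pendant '[0,0,-2,0,0,0,0,-3,0,0,0,0,-4,0,0,0,0,-3,-2.7,0,0,0,-1,0,0]'; python3 -m pendant '[0,0,0,0,0,0,0,0,0,0,0,0,0,0,0]'; python3 go.py 610.2 -183.7 164 78.9; python3 - <<'E'
from h import *
c=grab('scene'); save(cv2.resize(c['color'][150:310,200:480],None,fx=2.8,fy=2.8,interpolation=cv2.INTER_CUBIC),'s1.png')
E
```

```text
time_s: 20.82
eef_pos: [0.6168, 0.1755, 0.1667]
tcp_rot: [0.305, 3.123, 0.004]
wrist_force: [-0.1, -0.2, -3.5]
grip_width: 0.0098
grasp_force: 40.0
time_s: 21.2
eef_pos: [0.6148, 0.1747, 0.1621]
tcp_rot: [-0.305, -3.124, 0.002]
wrist_force: [0.0, -0.2, -2.9]
grip_width: 0.0095
grasp_force: 40.0
t 21.2 tcp [614.8 174.7 162.1] ang 78.9 tilt 0.15 w 9.5 gf 40.0 F [ 0.  -0.2 -2.9] j [-0.6   0.34  0.35  1.57 -0.12  1.25  1.15]
shift cm [ -6.48 -35.26  -0.15]
turn -0.0
```

View pics/s1.png

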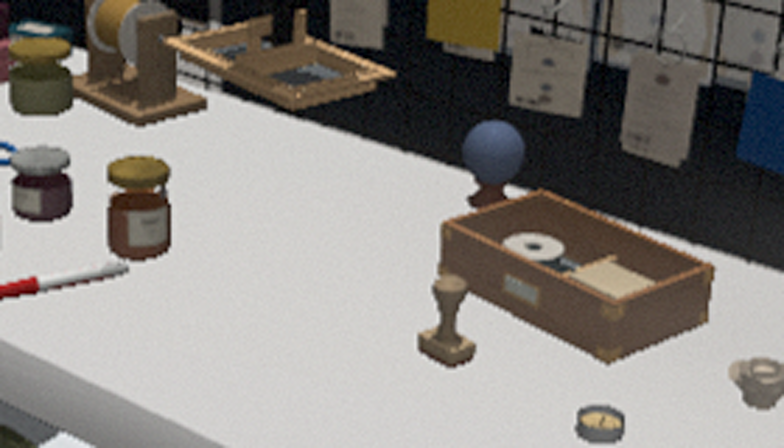

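The tray hangs level in the grip. Before moving across I check how high the blue ball near the path is.

```bash
python3 - <<'E'
from h import *
P=np.load('P.npy'); q=P[118:148,308:336].reshape(-1,3); q=q[(q[:,2]>.02)]; print(q.min(0),q.max(0))
E
```

```text
[ 0.71217517 -0.03544563  0.05191758] [0.77442377 0.02680421 0.0949678 ]
```

```bash
python3 -m pendant '[-0.93,-5.04,0,0,0,-0.93,-5.04,0,0,0,-0.93,-5.04,0,0,0,-0.93,-5.04,0,0,0,-0.93,-5.04,0,0,0]'; python3 -m pendant '[-0.93,-5.03,0,0,0,-0.92,-5.03,0,0,0,0,0,0,0,0,0,0,0,0,0,0,0,0,0,0]'; python3 -m pendant '[0,0,3,0,0,0,0,1.5,0,0,0,0,0,0,0,0,0,0,0,0,0,0,0,0,0]'; python3 go.py 610.2 -183.7 100 78.9
python3 - <<'E'
from h import *
c=grab('top'); save(cv2.resize(c['color'][130:240,320:460],None,fx=5,fy=5,interpolation=cv2.INTER_CUBIC),'crop4.png')
c=grab('scene'); save(cv2.resize(c['color'][180:300,320:480],None,fx=4.5,fy=4.5,interpolation=cv2.INTER_CUBIC),'s2.png')
E
```

```text
time_s: 21.88
eef_pos: [0.6123, -0.0829, 0.1634]
tcp_rot: [-0.305, -3.126, -0.0]
wrist_force: [0.1, 0.4, -3.6]
grip_width: 0.0099
grasp_force: 40.0
time_s: 22.5
eef_pos: [0.6117, -0.1814, 0.1633]
tcp_rot: [-0.3, -3.127, -0.002]
wrist_force: [-0.1, -0.5, -3.1]
grip_width: 0.0097
grasp_force: 40.0
time_s: 23.12
eef_pos: [0.6121, -0.1838, 0.12]
tcp_rot: [0.304, 3.125, -0.0]
wrist_force: [0.0, 0.4, -3.9]
grip_width: 0.0096
grasp_force: 40.0
t 23.1 tcp [ 612.1 -183.8  120. ] ang 78.9 tilt 0.12 w 9.6 gf 40.0 F [ 0.   0.4 -3.9] j [-0.15  0.39  0.51  1.62 -0.2   1.18  1.78]
shift cm [ 0.2  -0.03  2.  ]
turn -0.0
```

View pics/s2.png

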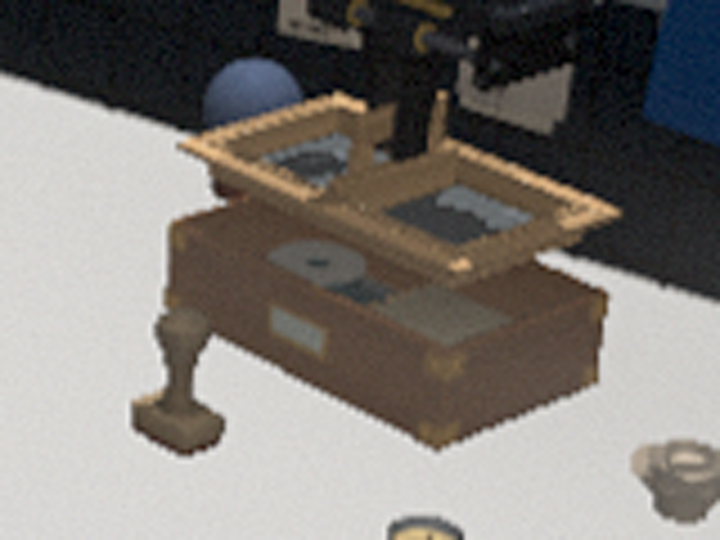

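The tray hangs level and aligned above the box. I lower it while watching the wrist force; it should seat at TCP z about 79.

```bash
python3 -m pendant '[0.1,0,1,0,0,0.1,0,1,0,0,0,0,0.7,0,0,0,0,0,0,0,0,0,0,0,0]'; python3 go.py 610.2 -183.7 79 78.9; python3 -m pendant '[0,0,0.7,0,0,0,0,0.5,0,0,0,0,0,0,0,0,0,0,0,0]'; python3 go.py 610.2 -183.7 79 78.9
```

```text
time_s: 23.85
eef_pos: [0.6096, -0.1833, 0.0919]
tcp_rot: [0.305, 3.126, -0.0]
wrist_force: [0.7, -0.1, -2.0]
grip_width: 0.0099
grasp_force: 40.0
t 23.9 tcp [ 609.6 -183.3   91.9] ang 78.9 tilt 0.02 w 9.9 gf 40.0 F [ 0.7 -0.1 -2. ] j [-0.15  0.41  0.5   1.66 -0.21  1.13  1.79]
shift cm [-0.07 -0.03  1.29]
turn -0.0
time_s: 24.35
eef_pos: [0.6093, -0.1832, 0.0796]
tcp_rot: [-0.305, -3.127, -0.0]
wrist_force: [-1.2, -0.4, -3.4]
grip_width: 0.0095
grasp_force: 40.0
t 24.4 tcp [ 609.3 -183.2   79.6] ang 78.9 tilt 0.01 w 9.5 gf 40.0 F [-1.2 -0.4 -3.4] j [-0.14  0.42  0.5   1.67 -0.22  1.11  1.79]
shift cm [-0.1  -0.03  0.06]
turn -0.0
```

```bash
python3 -m pendant '[0,0,0.1,0,0,0,0,0,0,0,0,0,0,0,0]'; python3 -m pendant '[0,0,0,0,0.1,0,0,0,0,0.3,0,0,0,0,0.3,0,0,0,0,0.3]'; python3 go.py;  python3 -m pendant '[0,0,-2,0,0.3,0,0,-4,0,0.3,0,0,-4,0,0.8,0,0,0,0,0.8,0,0,0,0,0.8]' 15; python3 -m pendant '[0,0,0,0,0.8,0,0,0,0,0.8]'; python3 go.py 421.5 308.1 170 78.9
```

```text
time_s: 24.72
eef_pos: [0.6095, -0.1833, 0.0789]
tcp_rot: [0.305, 3.126, 0.0]
wrist_force: [0.5, -0.0, -1.0]
grip_width: 0.0095
grasp_force: 40.0
time_s: 25.22
eef_pos: [0.6097, -0.1833, 0.0791]
tcp_rot: [0.305, 3.126, 0.0]
wrist_force: [-0.3, -0.8, -0.0]
grip_width: 0.0246
grasp_force: 0.0
t 25.2 tcp [ 609.7 -183.3   79.1] ang 78.9 tilt 0.04 w 24.6 gf 0.0 F [-0.3 -0.8 -0. ] j [-0.14  0.43  0.5   1.67 -0.22  1.11  1.79]
time_s: 25.85
eef_pos: [0.6094, -0.1832, 0.1794]
tcp_rot: [0.305, 3.126, 0.001]
wrist_force: [0.7, 1.1, -0.7]
grip_width: 0.0482
grasp_force: 0.0
time_s: 26.1
eef_pos: [0.6088, -0.183, 0.1777]
tcp_rot: [-0.304, -3.125, -0.0]
wrist_force: [0.5, 1.1, -0.3]
grip_width: 0.066
grasp_force: 0.0
t 26.1 tcp [ 608.8 -183.   177.7] ang 78.9 tilt 0.11 w 66.0 gf 0.0 F [ 0.5  1.1 -0.3] j [-0.17  0.34  0.52  1.57 -0.17  1.28  1.76]
shift cm [27.85 44.57  0.82]
turn -0.0
```

```bash
python3 -m pendant '[3.09,4.95,0,0,0.9,3.09,4.95,0,0,0.9,3.1,4.95,0,0,0.9,3.1,4.95,0,0,0.9,3.1,4.95,0,0,0.9]'; python3 -m pendant '[3.09,4.95,0,0,0.9,3.09,4.95,0,0,0.9,3.09,4.95,0,0,0.9,3.1,4.97,0,0,0.9,0,0,3,0,0.9]'; python3 -m pendant '[0,0,3,0,0.9,0,0,0,0,0.9,0,0,0,0,0.9,0,0,0,0,0.9]'; python3 go.py 421.5 308.1 22 78.9
python3 - <<'E'
from h import *
c=grab('top'); save(cv2.resize(c['color'][130:240,330:460],None,fx=5,fy=5,interpolation=cv2.INTER_CUBIC),'crop5.png'); P=cloud(c)
Q=P[140:222,335:440].reshape(-1,3)*1000; q=Q[(Q[:,2]>55)&(Q[:,2]<75)]; print(cv2.minAreaRect(q[:,:2].astype(np.float32)))
import numpy as np
L=(q[:,:2]-[610.2,-183.7])@np.array([[np.cos(.1937),-np.sin(.1937)],[np.sin(.1937),np.cos(.1937)]]).T
for n,m in(('x+',L[:,0]>55),('x-',L[:,0]<-55),('y+',L[:,1]>93),('y-',L[:,1]<-93)): print(n,np.median(q[m,2]))
q=Q[(Q[:,2]>95)&(Q[:,2]<115)]; print(cv2.minAreaRect(q[:,:2].astype(np.float32)))
E
```

```text
time_s: 26.72
eef_pos: [0.5042, 0.0912, 0.1784]
tcp_rot: [-0.305, -3.127, 0.0]
wrist_force: [1.7, 1.0, 0.4]
grip_width: 0.0786
grasp_force: 0.0
time_s: 27.35
eef_pos: [0.4204, 0.3145, 0.1501]
tcp_rot: [0.29, 3.126, 0.008]
wrist_force: [0.4, -0.7, -0.8]
grip_width: 0.0786
grasp_force: 0.0
time_s: 27.85
eef_pos: [0.4231, 0.3084, 0.1203]
tcp_rot: [0.305, 3.125, 0.003]
wrist_force: [-0.0, 0.7, 0.5]
grip_width: 0.0782
grasp_force: 0.0
t 27.9 tcp [423.1 308.4 120.3] ang 78.8 tilt 0.15 w 78.2 gf 0.0 F [-0.   0.7  0.5] j [-0.8   0.13  0.13  1.9  -0.02  1.11  0.71]
shift cm [ 0.17 -0.08  9.83]
turn -0.1
((610.4869995117188, -183.846435546875), (213.05459594726562, 131.88536071777344), 78.63468933105469)
x+ 64.44867442641267
x- 65.04854988377352
y+ 64.91100630426837
y- 64.5291095215793
((609.3073120117188, -182.4293670654297), (10.68730354309082, 67.51663208007812), 78.79316711425781)
```

View pics/crop5.png

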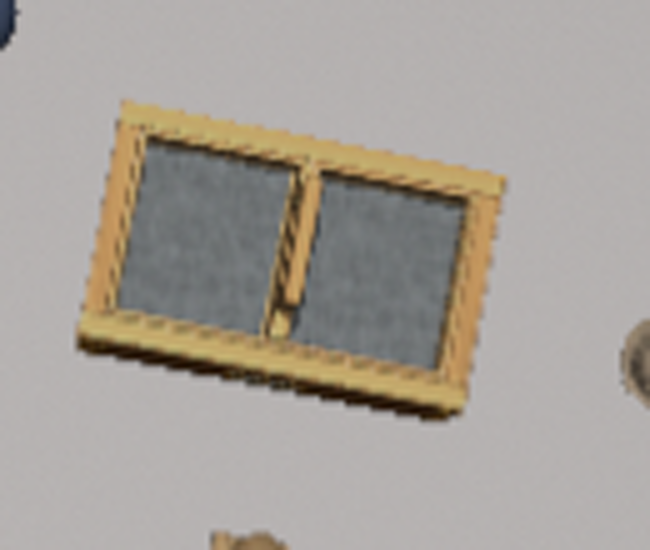

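The tray is seated: its rim reads 64–65 mm on all four sides, as it should. Now the jar.

```bash
python3 -m pendant '[0.15,0,3,0,0.9,0,0,3,0,0.9,0,0,2.5,0,0.9,0,0,1.3,0,0.9,0,0,0,0,0.9]'; python3 -m pendant '[0,0,0,0,0.9,0,0,0,0,0.9]'; python3 go.py 421.5 308.1 22; python3 -m pendant '[0,0,0,0,0.5,0,0,0,0,0.5,0,0,0,0,0.5,0,0,0,0,0.5]' 20; python3 go.py 421.5 308.1 22
```

```text
time_s: 28.52
eef_pos: [0.4206, 0.308, 0.0206]
tcp_rot: [-0.305, -3.126, 0.001]
wrist_force: [-0.1, -0.7, 0.5]
grip_width: 0.0789
grasp_force: 0.0
time_s: 28.78
eef_pos: [0.4214, 0.3088, 0.0219]
tcp_rot: [0.305, 3.125, 0.003]
wrist_force: [0.3, 0.1, -0.3]
grip_width: 0.0781
grasp_force: 0.0
t 28.8 tcp [421.4 308.8  21.9] ang 78.9 tilt 0.12 w 78.1 gf 0.0 F [ 0.3  0.1 -0.3] j [-0.8   0.25  0.12  1.98 -0.04  0.91  0.73]
shift cm [-0.02 -0.06 -0.01]
time_s: 29.28
eef_pos: [0.4208, 0.3083, 0.0209]
tcp_rot: [0.305, 3.127, 0.0]
wrist_force: [-0.6, 0.3, 1.5]
grip_width: 0.0595
grasp_force: 20.0
t 29.3 tcp [420.8 308.3  20.9] ang 78.9 tilt 0.02 w 59.5 gf 20.0 F [-0.6  0.3  1.5] j [-0.8   0.25  0.12  1.98 -0.04  0.91  0.73]
shift cm [-0.07 -0.   -0.11]
```

```bash
python3 -m pendant '[0,0,-2,0,0.5,0,0,-3,10,0.5,0,0,-3,10,0.5,0,0,-3,10,0.5,0,0,-3,10,0.5]'; python3 -m pendant '[0,0,-1.5,10,0.5,0,0,0,10,0.5,0,0,0,10,0.5,0,0,0,10,0.5,0,0,0,10,0.5]';  python3 -m pendant '[0,0,0,0,0.5,0,0,0,0,0.5,0,0,0,0,0.5]'; python3 go.py 618.3 -138.3 175 -11.1
```

```text
time_s: 29.9
eef_pos: [0.4202, 0.3077, 0.1611]
tcp_rot: [-1.364, -2.83, 0.002]
wrist_force: [1.5, 0.0, -3.0]
grip_width: 0.0596
grasp_force: 20.0
time_s: 30.52
eef_pos: [0.4202, 0.3078, 0.175]
tcp_rot: [2.432, 1.988, -0.002]
wrist_force: [-0.8, 0.3, -1.4]
grip_width: 0.0599
grasp_force: 20.0
time_s: 30.9
eef_pos: [0.4206, 0.3081, 0.1756]
tcp_rot: [2.425, 1.997, -0.0]
wrist_force: [0.0, -0.3, -1.6]
grip_width: 0.0595
grasp_force: 20.0
t 30.9 tcp [420.6 308.1 175.6] ang -11.0 tilt 0.01 w 59.5 gf 20.0 F [ 0.  -0.3 -1.6] j [-0.9   0.07  0.22  1.84 -0.02  1.23 -0.86]
shift cm [-40.03  27.95   0.07]
turn 0.1
```

```bash
python3 -m pendant '[-4.45,3.11,0,0,0.5,-4.45,3.11,0,0,0.5,-4.45,3.11,0,0,0.5,-4.45,3.11,0,0,0.5,-4.45,3.11,0,0,0.5]'; python3 -m pendant '[-4.45,3.1,0,0,0.5,-4.45,3.1,0,0,0.5,-4.44,3.1,0,0,0.5,-4.44,3.1,0,0,0.5,0,0,0,0,0.5]'; python3 -m pendant '[0,0,0,0,0.5,0,0,0,0,0.5,0,0,0,0,0.5]'; python3 go.py 618.7 -138.2 70 -11.1;  python3 -m pendant '[0,0,3,0,0.5,0,0,2,0,0.5,0,0,0,0,0.5,0,0,0,0,0.5,0,0,0,0,0.5]'; python3 go.py 618.7 -138.2 70 -11.1
```

```text
time_s: 31.52
eef_pos: [0.5309, 0.0583, 0.176]
tcp_rot: [2.425, 1.997, 0.001]
wrist_force: [1.1, 1.1, -1.3]
grip_width: 0.0592
grasp_force: 20.0
time_s: 32.15
eef_pos: [0.6175, -0.1452, 0.1755]
tcp_rot: [2.431, 1.985, -0.005]
wrist_force: [-0.0, 1.4, -2.8]
grip_width: 0.0596
grasp_force: 20.0
time_s: 32.52
eef_pos: [0.6177, -0.1368, 0.1759]
tcp_rot: [-2.423, -1.998, -0.001]
wrist_force: [-0.1, 0.8, -1.2]
grip_width: 0.0597
grasp_force: 20.0
t 32.5 tcp [ 617.7 -136.8  175.9] ang -11.0 tilt 0.06 w 59.7 gf 20.0 F [-0.1  0.8 -1.2] j [-0.3   0.34  0.6   1.58 -0.2   1.28  0.14]
shift cm [-0.12  0.12 10.59]
turn 0.1
time_s: 33.15
eef_pos: [0.6184, -0.1388, 0.1269]
tcp_rot: [2.425, 1.995, 0.002]
wrist_force: [0.1, 0.1, -2.3]
grip_width: 0.0597
grasp_force: 20.0
t 33.1 tcp [ 618.4 -138.8  126.9] ang -11.1 tilt 0.11 w 59.7 gf 20.0 F [ 0.1  0.1 -2.3] j [-0.29  0.39  0.59  1.63 -0.23  1.19  0.16]
shift cm [0.06 0.   5.69]
turn -0.0
```

```bash
python3 -m pendant '[0,0,2.5,0,0.5,0,0,2,0,0.5,0,0,1,0,0.5,0,0,0,0,0.5,0,0,0,0,0.5]'; python3 go.py 618.7 -138.2 70 -11.1; python3 -m pendant '[0,0,0.1,0,0.5,0,0,0,0,0.5,0,0,0,0,0.5]'; python3 go.py 618.7 -138.2 70 -11.1
```

```text
time_s: 33.78
eef_pos: [0.6181, -0.1387, 0.0712]
tcp_rot: [2.426, 1.995, 0.001]
wrist_force: [-0.1, 0.6, -1.8]
grip_width: 0.0595
grasp_force: 20.0
t 33.8 tcp [ 618.1 -138.7   71.2] ang -11.1 tilt 0.05 w 59.5 gf 20.0 F [-0.1  0.6 -1.8] j [-0.28  0.44  0.57  1.68 -0.26  1.09  0.18]
shift cm [0.06 0.05 0.12]
turn -0.0
time_s: 34.15
eef_pos: [0.6177, -0.1385, 0.0699]
tcp_rot: [2.426, 1.995, 0.0]
wrist_force: [0.5, -0.3, -2.0]
grip_width: 0.0597
grasp_force: 20.0
t 34.1 tcp [ 617.7 -138.5   69.9] ang -11.1 tilt 0.02 w 59.7 gf 20.0 F [ 0.5 -0.3 -2. ] j [-0.28  0.44  0.57  1.69 -0.26  1.09  0.18]
shift cm [ 0.05  0.09 -0.01]
turn -0.0
```

```bash
python3 -m pendant '[0,0,0.1,0,0.5,0,0,0,0,0.5,0,0,0,0,0.76,0,0,0,0,0.76,0,0,0,0,0.76]'; python3 go.py; python3 -m pendant '[0,0,-3,0,0.76,0,0,-4,0,0.76,0,0,-4,0,0.6,0,0,0,0,0.6,0,0,0,0,0.6]'; python3 -m pendant '[0,0,0,0,0.6,0,0,0,0,0.6]'; python3 go.py 448.1 -162.5 140 -11.1
```

```text
time_s: 34.78
eef_pos: [0.6177, -0.1386, 0.0687]
tcp_rot: [2.426, 1.995, 0.0]
wrist_force: [-0.3, -0.3, -0.3]
grip_width: 0.0657
grasp_force: 0.0
t 34.8 tcp [ 617.7 -138.6   68.7] ang -11.1 tilt 0.01 w 65.7 gf 0.0 F [-0.3 -0.3 -0.3] j [-0.27  0.44  0.57  1.69 -0.27  1.09  0.18]
time_s: 35.4
eef_pos: [0.6173, -0.1384, 0.1782]
tcp_rot: [-2.426, -1.995, 0.0]
wrist_force: [-0.5, 0.7, -0.3]
grip_width: 0.0527
grasp_force: 0.0
time_s: 35.65
eef_pos: [0.6171, -0.1384, 0.1775]
tcp_rot: [-2.425, -1.995, 0.002]
wrist_force: [0.7, -0.1, -0.5]
grip_width: 0.0522
grasp_force: 0.0
t 35.6 tcp [ 617.1 -138.4  177.5] ang -11.1 tilt 0.11 w 52.2 gf 0.0 F [ 0.7 -0.1 -0.5] j [-0.3   0.35  0.61  1.58 -0.2   1.29  0.14]
shift cm [ -5.63 -16.1    3.79]
turn -0.0
```

```bash
python3 -m pendant '[-1.88,-5.37,0,0,0.6,-1.88,-5.37,0.5,0,0.6,-1.87,-5.36,2,0,0.6,0,0,1.5,0,0.6,0,0,0,0,0.6]'; python3 -m pendant '[0,0,0,0,0.6,0,0,0,0,0.6,0,0,0,0,0.6]'; python3 go.py 448.1 -162.5 37 -11.1
python3 - <<'E'
from h import *
c=grab('scene'); save(cv2.resize(c['color'][170:310,320:490],None,fx=4,fy=4,interpolation=cv2.INTER_CUBIC),'s3.png')
E
```

```text
time_s: 36.28
eef_pos: [0.4485, -0.1623, 0.138]
tcp_rot: [-2.426, -1.995, 0.0]
wrist_force: [-0.0, -1.0, 0.3]
grip_width: 0.0521
grasp_force: 0.0
time_s: 36.65
eef_pos: [0.4496, -0.1628, 0.139]
tcp_rot: [2.425, 1.996, -0.0]
wrist_force: [-0.2, -0.3, -0.1]
grip_width: 0.0521
grasp_force: 0.0
t 36.6 tcp [ 449.6 -162.8  139. ] ang -11.1 tilt 0.05 w 52.1 gf 0.0 F [-0.2 -0.3 -0.1] j [-0.36 -0.    0.65  1.99  0.    1.15  0.1 ]
shift cm [ 1.00e-02 -1.60e-01  1.02e+01]
turn -0.0
```

View pics/s3.png

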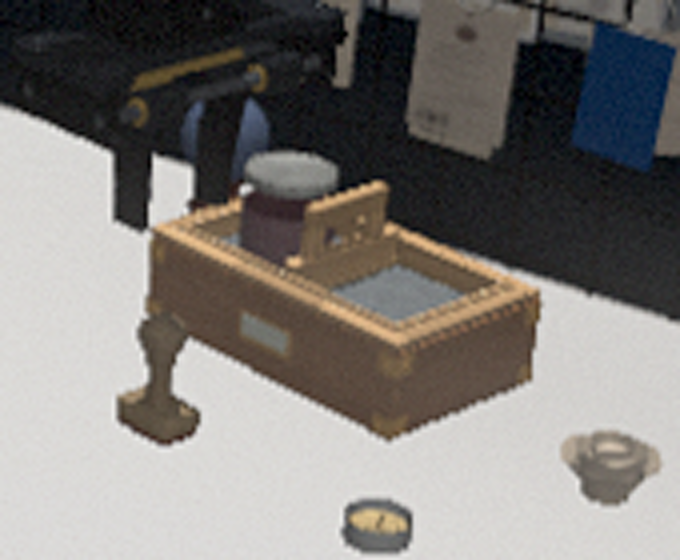

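The jar stands upright in the left bay at (290,205), and the tray is still seated. Now the stamp.

```bash
python3 -m pendant '[0,-0.15,3,0,0.6,0,0,3,0,0.6,0,0,2.7,0,0.6,0,0,1.5,0,0.6,0,0,0,0,0.6]'; python3 -m pendant '[0,0,0,0,0.2,0,0,0,0,0.2,0,0,0,0,0.2,0,0,0,0,0.2]' 15; python3 -m pendant '[0,0,0,0,0.2,0,0,0,0,0.2]'; python3 go.py; python3 -m pendant '[0,0,-2,0,0.2,0,0,-4,0,0.2,0,0,-4,0,0.2,0,0,-4,0,0.2,0,0,-1.5,0,0.2]'; python3 -m pendant '[0,0,0,0,0.2,0,0,0,0,0.2,0,0,0,0,0.2]'; python3 go.py 600.9 -228.4 190 -11.1
```

```text
time_s: 37.33
eef_pos: [0.4468, -0.1624, 0.0361]
tcp_rot: [-2.426, -1.995, 0.003]
wrist_force: [-0.4, -0.3, 0.3]
grip_width: 0.0522
grasp_force: 0.0
time_s: 37.83
eef_pos: [0.4477, -0.1625, 0.0373]
tcp_rot: [2.426, 1.995, 0.001]
wrist_force: [-1.0, 0.5, 3.9]
grip_width: 0.0258
grasp_force: 14.6
time_s: 38.08
eef_pos: [0.4477, -0.1624, 0.0373]
tcp_rot: [2.426, 1.996, 0.001]
wrist_force: [-1.2, 1.0, 6.1]
grip_width: 0.0262
grasp_force: 14.4
t 38.1 tcp [ 447.7 -162.4   37.3] ang -11.1 tilt 0.04 w 26.2 gf 14.4 F [-1.2  1.   6.1] j [-0.33  0.15  0.66  2.09 -0.12  0.93  0.21]
time_s: 38.7
eef_pos: [0.4484, -0.1627, 0.1937]
tcp_rot: [2.425, 1.994, 0.005]
wrist_force: [1.3, 0.1, -0.9]
grip_width: 0.0261
grasp_force: 14.9
time_s: 39.08
eef_pos: [0.4464, -0.1622, 0.1902]
tcp_rot: [-2.425, -1.994, 0.003]
wrist_force: [0.3, 0.4, -1.3]
grip_width: 0.026
grasp_force: 14.9
t 39.1 tcp [ 446.4 -162.2  190.2] ang -11.1 tilt 0.16 w 26.0 gf 14.9 F [ 0.3  0.4 -1.3] j [-0.38 -0.06  0.65  1.93  0.04  1.26  0.07]
shift cm [-3.51 16.43 -0.02]
turn -0.0
```

```bash
python3 -m pendant '[-1.17,5.48,0,0,0.2,-1.17,5.48,0,0,0.2,-1.17,5.47,0,0,0.2,0,0,0,0,0.2,0,0,0,0,0.2]'; python3 -m pendant '[0,0,3,0,0.2,0,0,2,0,0.2,0,0,0,0,0.2,0,0,0,0,0.2,0,0,0,0,0.2]'; python3 go.py 600.9 -228.4 86.5 -11.1
python3 - <<'E'
from h import *
c=grab('scene'); save(cv2.resize(c['color'][170:310,320:490],None,fx=4,fy=4,interpolation=cv2.INTER_CUBIC),'s4.png')
E
```

```text
time_s: 39.7
eef_pos: [0.6007, -0.2288, 0.1901]
tcp_rot: [-2.426, -1.993, 0.004]
wrist_force: [-0.1, -0.1, -1.0]
grip_width: 0.0259
grasp_force: 14.9
time_s: 40.33
eef_pos: [0.6024, -0.2289, 0.1431]
tcp_rot: [2.425, 1.995, 0.002]
wrist_force: [0.0, 0.1, -0.6]
grip_width: 0.0262
grasp_force: 14.9
t 40.3 tcp [ 602.4 -228.9  143.1] ang -11.1 tilt 0.12 w 26.2 gf 14.9 F [ 0.   0.1 -0.6] j [-0.23  0.42  0.71  1.59 -0.29  1.24  0.34]
shift cm [ 0.02 -0.17  5.66]
turn -0.0
```

View pics/s4.png

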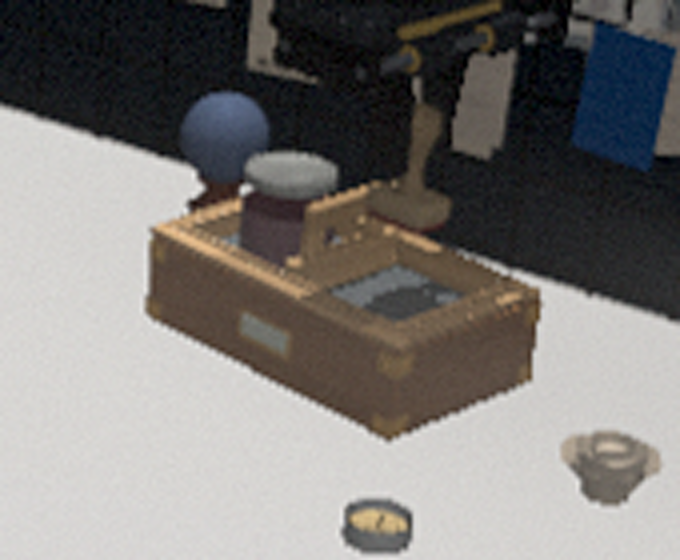

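The stamp hangs near upright above the right bay. I lower it gently so it settles flat.

```bash
python3 -m pendant '[0,-0.15,2.5,0,0.2,0,0,1.8,0,0.2,0,0,0.8,0,0.2,0,0,0.3,0,0.2,0,0,0,0,0.2]'; python3 -m pendant '[0,0,0,0,0.2,0,0,0,0,0.2]'; python3 go.py 600.9 -228.4 86.3 -11.1
```

```text
time_s: 41.0
eef_pos: [0.6006, -0.2285, 0.0881]
tcp_rot: [2.426, 1.995, 0.0]
wrist_force: [0.0, -0.7, -1.0]
grip_width: 0.0259
grasp_force: 14.9
time_s: 41.25
eef_pos: [0.6007, -0.2284, 0.0883]
tcp_rot: [2.426, 1.995, 0.001]
wrist_force: [0.2, 0.3, -0.1]
grip_width: 0.0263
grasp_force: 14.9
t 41.2 tcp [ 600.7 -228.4   88.3] ang -11.1 tilt 0.06 w 26.3 gf 14.9 F [ 0.2  0.3 -0.1] j [-0.21  0.47  0.69  1.65 -0.32  1.14  0.37]
shift cm [0.01 0.02 0.2 ]
turn -0.0
```

```bash
python3 -m pendant '[0,0,0.15,0,0.2,0,0,0.1,0,0.2,0,0,0,0,0.2,0,0,0,0,0.2]'; python3 go.py 600.9 -228.4 86.3; python3 -m pendant '[0,0,0,0,0.2,0,0,0,0,0.55,0,0,0,0,0.55,0,0,0,0,0.55]' 5; python3 go.py; python3 -m pendant '[0,0,-3,0,0.55,0,0,-4,0,0.55,0,0,-5,0,0.55,0,0,-2,0,0.55,0,0,0,0,0.55]';  python3 -m pendant '[-6,0,0,0,0.55,-6,0,0,0,0.55,0,-6,0,0,0.55,0,-6,0,0,0.55,0,0,0,0,0.55]'; python3 go.py; python3 - <<'E'
from h import *
c=grab('scene'); a=cv2.resize(c['color'][190:310,330:480],(400,320)); 
c=grab('top'); b=cv2.resize(c['color'][130:270,300:475],(400,320)); save(np.hstack([a,b]),'end.png')
P=cloud(c); Q=P[130:230,330:440].reshape(-1,3)*1000
cs,sn=np.cos(.1937),np.sin(.1937)
L=(Q[:,:2]-[610.2,-183.7])@np.array([[cs,-sn],[sn,cs]]).T
for s in(1,-1):
    m=(Q[:,2]>100)&(s*L[:,1]>12)&(s*L[:,1]<90)&(abs(L[:,0])<50); print(m.sum(),np.round(L[m].min(0)),np.round(L[m].max(0)),np.median(Q[m,2]))
E
```

```text
time_s: 41.75
eef_pos: [0.6006, -0.2286, 0.0864]
tcp_rot: [2.426, 1.995, 0.001]
wrist_force: [-1.3, 1.0, 5.1]
grip_width: 0.0261
grasp_force: 14.5
t 41.8 tcp [ 600.6 -228.6   86.4] ang -11.1 tilt 0.06 w 26.1 gf 14.5 F [-1.3  1.   5.1] j [-0.21  0.47  0.69  1.65 -0.32  1.14  0.37]
shift cm [0.02 0.03 0.01]
time_s: 42.25
eef_pos: [0.6001, -0.2281, 0.0848]
tcp_rot: [-2.426, -1.995, 0.0]
wrist_force: [-0.5, 0.6, 0.6]
grip_width: 0.0455
grasp_force: 0.0
t 42.2 tcp [ 600.1 -228.1   84.8] ang -11.1 tilt 0.03 w 45.5 gf 0.0 F [-0.5  0.6  0.6] j [-0.21  0.47  0.69  1.65 -0.32  1.14  0.37]
time_s: 42.88
eef_pos: [0.6009, -0.2286, 0.2262]
tcp_rot: [2.425, 1.994, 0.002]
wrist_force: [0.1, -0.0, -1.0]
grip_width: 0.0479
grasp_force: 0.0
time_s: 43.5
eef_pos: [0.4533, -0.3223, 0.222]
tcp_rot: [-2.425, -1.985, -0.0]
wrist_force: [0.9, -0.2, 0.2]
grip_width: 0.0481
grasp_force: 0.0
t 43.5 tcp [ 453.3 -322.3  222. ] ang -11.4 tilt 0.43 w 48.1 gf 0.0 F [ 0.9 -0.2  0.2] j [-0.17  0.15  0.83  1.71 -0.12  1.34  0.48]
407 [-31.  17.] [27. 75.] 108.12076196926523
105 [-17. -61.] [ 12. -34.] 120.75379354326942
```

View pics/end.png

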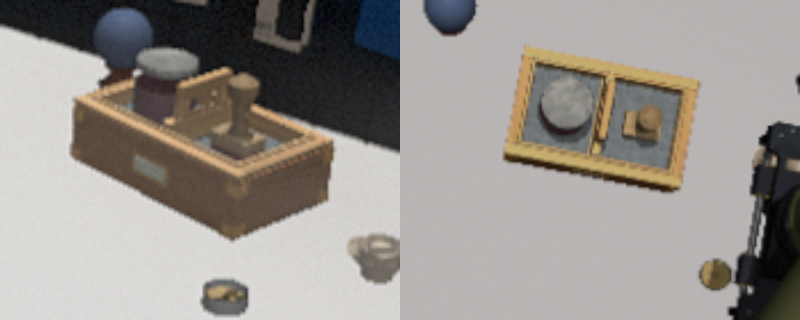

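The jar, top at 108 mm, and the stamp stand upright in their bays, and the tray is seated. The arm is clear, so I hand in.

```bash
python3 -m pendant '[0,0,0,0,0.55,0,0,0,0,0.55,0,0,0,0,0.55]'; python3 -c "
from workcell import arm
print(arm.close_job())"
```

```text
time_s: 43.98
eef_pos: [0.46, -0.3229, 0.225]
tcp_rot: [2.426, 1.996, -0.002]
wrist_force: [-0.3, 1.1, 0.2]
grip_width: 0.0479
grasp_force: 0.0
the job is handed in; nothing more can be done
None
```

The craft kit is packed as asked and was handed in at about 44 s of the 141 s allowed; the hand-in returned no verdict, but my last pictures show everything in place and the bystanders untouched.

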